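# Load a slide stainer, lock its cover and hold it shut

### The arm

A 6-joint arm with a two-finger parallel gripper is mounted at the origin on the work surface. World frame = base frame: x ahead of the robot, y to its left, z up, the work surface at z = 0. Lengths are in m, angles in degrees, forces in N, time in s.
With the tool pointing down it reaches from about 0.25 to 0.725 m from the base axis. Payload 9.7 kg.
Tool frame: the origin (TCP) lies between the finger pads, 19 mm behind the fingertips; this is the grasp point; x points along the fingers, y is the direction in which the jaws open and shut, and the axes are right-handed (so a half turn about x gives the same grasp; the last joint's range is limited). The gripper opens to 85 mm and grips with 20 to 120 N. Pads are 22 mm wide; open, the fingers measure 114 mm over their backs; the gripper's body (76 mm by 85 mm) begins 54 mm behind the grasp point. The pads swing forward as they close: fully open they stand 13 mm farther back than shut.
Start: joints at [-67.666, 4.979, 10.078, 95.1, 0, 90], TCP at [0.209, -0.509, 0.25] pointing down, gripper open.
Joint ranges: [-179.16, 179.16], [-48.56, 103.87], [-65.8, 70.77], [-126.05, 130.52], [-82.76, 87.17], [-180, 180]. Speed limits (degrees/s): [127.2, 127.2, 147.25, 180, 180, 180].

### API

Orientations are given as [roll, pitch, yaw] about the fixed x, y, z axes, in that order (R = Rz(yaw) Ry(pitch) Rx(roll)).
In Python, from workcell import bot, cams gives the robot as it stands.
- The arm moves only by the tool apply_moves, never from a script. Its argument "commands" is a list of rows, each a list of 5 numbers: the shift along the tool's x, y, z in m, then the turn about the tool's x in rad, then the opening, from -1 (shut) to 1 (fully open). In form: [[tx, ty, tz, roll, hand], ...]. A call has 1 to 12 rows; each row is the pose to reach, as a shift and turn from the pose measured when the call began, along the tool's axes at that moment; what a row does not reach only later rows make up. A row lasts 1/10 s, in which the tool goes at most 50 mm and 8.59 degrees, less where a joint would pass 70% of its speed; a pose out of reach is approached as far as the arm can. A call with a gripper value outside its range is refused whole. The fingers move at their own pace and stop on an object; "newtons" is the grip in N (left out, the last holds). Time passes only in rows, so rows that repeat a pose let the fingers close. It gives the time, the measured TCP pose, the force and the opening at its end, in the units of the state.
- bot.get_obs(): the state, without advancing time (a new reading comes with each control period).
- cams.camera(name): name is "side" or "top" or "wrist"; returns a dict with "frame" (420x560x3 uint8, blue, green, red), "depth" (420x560 float32, m along the optical axis (not along the pixel's ray), 0 where there is no reading), "camera_matrix" (3x3 intrinsics, pixels), "D" ([k1, k2, p1, p2, k3] as OpenCV has them; the pictures are not rectified), "R" (3x3) and "t" (3): a world point X has camera coordinates R X + t; the wrist camera has in their place "mount" (4x4, takes a point from camera to tool coordinates, whose origin is the TCP and whose axes are the tool frame's). Camera axes: x right, y down, z forward; pixel columns grow to the right and rows downward; lengths in m; the calibration is good to about 2 mm. A picture is of the moment at which its call begins: read the wrist's pose just before it.
- bot.job_done(): hands the job in, once; it reports no verdict.
Trained networks look in the newest picture that a camera, given by its name, has taken for a name from the list of things; names that differ only in an ending like _2 or _b are one class to them, and where a whole thing is asked for, a point or a joint stands for the part that bears it (a point fixed in the world has none). Each returns a list of dicts, best first, with "confidence" (0 to 1); they miss things now and then, are a little off and sometimes report something else, mostly with a low value. They report only what shows in the picture. A call takes as long as a camera call. They do not tell look-alikes from the thing itself.
- cams.spot_in(name, camera): "rect" ([left, top, right, bottom] in pixels, round what is visible of it).
The state is a dict: "time": time; "q": joint angles; "qd": joint speeds; "joint_efforts": joint torques, N m; "ee_pos": TCP position; "tcp_rot": TCP orientation; "wrist_force": force on the tool from outside, world axes, zero at the start; "torque": the same for the moment, N m; "opening": finger opening in m.
Only numpy, scipy, OpenCV 4.12 (cv2) and the standard library are available. Lean on these libraries where they do the work, as an engineer would, in place of code of your own. Each camera call takes 0.05 s, during which the arm holds its last target. There are 200 camera calls.

### The job

Get the slide stainer ready to prime: take the two amber white-lidded jars from the bench and set them down upright, without dropping or tipping them, one in each of the two empty cells of the stainer's blue bay, and let go of them. Then turn the quarter-turn fastener on the stainer's blue cover clockwise until its white slot line lines up with the two yellow marks, and finally press the cover down flush with its grey frame against the springy gasket and finish while still holding it pressed down. Leave the jar already in the bay and everything else on the bench where they are.

Things in the scene. Friction and masses are not known exactly. Their poses are not given: they have to be found in the camera images.
- jar_a: closed amber jar with a white lid, a straight cylinder 44 mm in diameter and 105 mm tall (the lid is the top 31 mm, as wide as the glass), 0.1 to 0.2 kg, standing upright on the bench to the robot's left, to be loaded. Origin: centre of its underside; z up
- jar_b: closed amber jar with a white lid, a straight cylinder 44 mm in diameter and 105 mm tall (the lid is the top 31 mm, as wide as the glass), 0.1 to 0.2 kg, standing upright on the bench to the robot's left, to be loaded. Origin: centre of its underside; z up
- jar_mid: the same kind of amber jar (44 mm diameter, 105 mm tall), already standing in the middle cell of the stainer's bay; it stays there. Origin: centre of its underside
- stainer: white slide stainer fixed to the bench, 180 (x) by 300 mm (y). Origin: on the bench under its middle; x to its back (away from the robot at yaw 0), y to its left, z up. Left (y +78.5 to +141 mm): blue bay, three square cells in a row along x, walls up to z = 75 mm. Right: blue cover in a grey frame with its top at z = 80 mm; white deck between them at z = 60 mm
- cell_front (a point): centre of the floor of the bay's front cell (nearest the robot), empty at the start; 30 mm above the bench, in the stainer's frame at x -57, y +110 mm. The cell is 52 x 52 mm inside, 45 mm deep, the walls 5 mm thick; axes as the stainer's
- cell_mid (a point): centre of the floor of the middle cell, taken by jar_mid; 57 mm from the other two cells
- cell_back (a point): centre of the floor of the bay's back cell (farthest from the robot), empty at the start; same size, in the stainer's frame at x +57, y +110 mm
- cover_top (a point): blue flat cover plate, 142 (x) x 152 (y) x 8 mm, lying level in the grey frame on a springy gasket; it only moves straight down. The point: centre of its top face, 86 mm above the bench when untouched (6 mm proud of the frame), in the stainer's frame at x 0, y -65 mm; axes as the stainer's
- cover (a joint): how far the cover is pressed down (m): 0 untouched, 0.006 flush with the frame and at its stop. The gasket needs about 2.5 N to start and 12 N for flush; let go, the cover springs back up
- press_spot (a point): grey dot of 26 mm diameter on the cover's top face, a free flat place to press; in the cover's frame at x 0, y +52 mm. Axes as the stainer's
- fastener (a joint): turn of the quarter-turn fastener (rad), growing clockwise from above: at 0 its bar and the white slot line on it lie along the stainer's x axis, at 1.571 along its y axis, in line with the two yellow marks: aligned. Starts between 0.1 and 0.6; can be turned too far (stop at 2.0); slight friction (0.05 N m), stays where it is left
- fastener_grip (a point): on the fastener's vertical axis, 28 mm above the cover's top face, the TCP height to grip the bar; in the cover's frame at x 0, y -30 mm. The point turns with the fastener, x along the bar. The black bar is 44 mm long, 12 mm thick, from 5 to 36 mm above the cover's top face, on a round steel foot 50 mm in diameter, 5 mm high
- jar_green: green glass jar with a green lid, 44 mm diameter, 105 mm tall, standing on the bench; not to be moved. Origin: centre of its underside
- slide_box: wooden microscope-slide box, 130 x 200 x 36 mm; not to be moved. Origin: centre of its underside
- loupe: steel magnifier, 40 mm diameter, 30 mm tall; not to be moved. Origin: centre of its underside
- orange_box: orange plastic box, 60 x 45 x 35 mm; not to be moved. Origin: centre of its underside
- mouse: black computer mouse, 100 x 60 x 32 mm; not to be moved. Origin: centre of its underside
- oil: small oil bottle, 28 mm diameter, 70 mm tall; not to be moved. Origin: centre of its underside
Mind the look-alikes: they are no part of the job. Leave any pink or red look-alike of the jar_b alone.

How it is judged:
By the outcome, as a careful person would: the job done as asked, in the order asked, and still so for the second after the job is handed in, while the arm keeps its last pose, push and grip.
It also fails if it takes over 72 s, if anything falls off the work surface, if the arm or the gripper's body presses on something with over 40 N, if the wrist force passes 120 N, or if a joint passes its speed limit or range.

## Working session

There is one attempt and no reset: what is moved stays moved. The work goes in short steps, Python scripts to look and compute and a tool call to move; the robot and the scene stay as the last step left them, time stands still between calls to the robot, and variables do not carry over. Pictures are saved under pics/ and viewed, about 8 in all and at most 12, crops included, and the job is handed in when it is done.

Besides the shell and the picture viewer there is one more tool, called after "Emit:" by a JSON object that holds its "method" and its "body", one argument or row to a line. apply_moves: Moves the arm, as the interface text tells. Its arguments: {"type":"object","properties":{"commands":{"type":"array"},"newtons":{"type":"number"}},"required":["commands"]}

```bash
mkdir -p pics; ls; cat > h.py <<'E'
import numpy as np, cv2
from workcell import bot, cams
from scipy.spatial.transform import Rotation as Ro
def px2w(c,u,v,z=None,depth=None,obs=None):
    p=cv2.undistortPoints(np.array([[[u,v]]],float),c["camera_matrix"],c["D"])[0,0]
    r=np.array([p[0],p[1],1.0])
    if "mount" in c:
        M=c["mount"];T=np.eye(4);T[:3,:3]=Ro.from_euler('xyz',obs["tcp_rot"],degrees=True).as_matrix();T[:3,3]=obs["ee_pos"];M=T@M
        R=M[:3,:3];o=M[:3,3]
    else:
        R=c["R"].T;o=-R@c["t"]
    d=R@r
    s=depth if depth is not None else (z-o[2])/d[2]
    return o+s*d
E
python3 - <<'E'
from h import *
o=bot.get_obs(); print({k:np.round(v,3) for k,v in o.items()})
for n in ["top","side"]:
    c=cams.camera(n); cv2.imwrite(f"pics/{n}0.png",c["frame"]); np.savez(f"pics/{n}0.npz",**c)
    print(n,c["camera_matrix"].round(1).tolist(),(-c["R"].T@c["t"]).round(3))
    for t in ["jar_a","stainer","cover","fastener","press_spot","jar_green"]:
        print(t,[(np.round(d["rect"]).tolist(),round(d["confidence"],2)) for d in cams.spot_in(t,n)])
E
```

```text
pics
{'time': np.float64(0.0), 'q': array([-6.7665e+01,  5.0110e+00,  1.0033e+01,  9.5099e+01,  1.0000e-03,
        9.0000e+01]), 'qd': array([-0.021, -0.158, -0.005, -0.074, -0.045, -0.076]), 'joint_efforts': array([-0.0000e+00, -5.2039e+01,  4.6480e+01,  1.6000e-02,  0.0000e+00,
       -0.0000e+00]), 'ee_pos': array([ 0.209, -0.509,  0.249]), 'tcp_rot': array([-90.963,  89.923, 111.372]), 'wrist_force': array([ 0.625,  0.534, -0.902]), 'torque': array([0.005, 0.009, 0.034]), 'opening': np.float64(0.085)}
top [[507.8, 0.0, 279.6], [0.0, 507.8, 203.0], [0.0, 0.0, 1.0]] [ 0.346 -0.018  1.432]
jar_a [([139.0, 188.0, 170.0, 207.0], 0.86), ([142.0, 218.0, 170.0, 240.0], 0.61), ([196.0, 243.0, 217.0, 259.0], 0.58), ([148.0, 252.0, 170.0, 267.0], 0.56)]
stainer [([268.0, 146.0, 388.0, 228.0], 0.94), ([280.0, 167.0, 290.0, 187.0], 0.4)]
cover [([317.0, 157.0, 376.0, 222.0], 0.72)]
fastener [([419.0, 175.0, 449.0, 206.0], 0.73), ([349.0, 181.0, 370.0, 197.0], 0.56), ([125.0, 119.0, 206.0, 175.0], 0.56), ([98.0, 191.0, 126.0, 216.0], 0.35)]
press_spot [([320.0, 156.0, 379.0, 220.0], 0.66)]
jar_green [([189.0, 175.0, 209.0, 200.0], 0.9)]
side [[522.8, 0.0, 287.3], [0.0, 522.8, 202.4], [0.0, 0.0, 1.0]] [-0.09   0.858  1.006]
jar_a [([212.0, 278.0, 236.0, 325.0], 0.9), ([184.0, 262.0, 212.0, 304.0], 0.89), ([251.0, 294.0, 270.0, 336.0], 0.76), ([273.0, 251.0, 293.0, 293.0], 0.73), ([314.0, 146.0, 326.0, 164.0], 0.45)]
stainer [([239.0, 142.0, 351.0, 234.0], 0.98)]
cover [([278.0, 142.0, 346.0, 185.0], 0.79)]
fastener [([310.0, 146.0, 328.0, 164.0], 0.73), ([114.0, 230.0, 204.0, 303.0], 0.4)]
press_spot [([279.0, 148.0, 346.0, 188.0], 0.72)]
jar_green [([213.0, 236.0, 232.0, 274.0], 0.62)]
```

```bash
python3 - <<'E'
import cv2,numpy as np
a=cv2.imread("pics/top0.png");b=cv2.imread("pics/side0.png")
A=cv2.resize(a[100:290,90:460],(780,400),interpolation=cv2.INTER_CUBIC)
cv2.imwrite("pics/top0c.png",A)
cv2.imwrite("pics/side0c.png",cv2.resize(b[130:350,90:380],(790,600),interpolation=cv2.INTER_CUBIC))
E
```

```text
(no output)
```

View pics/top0c.png

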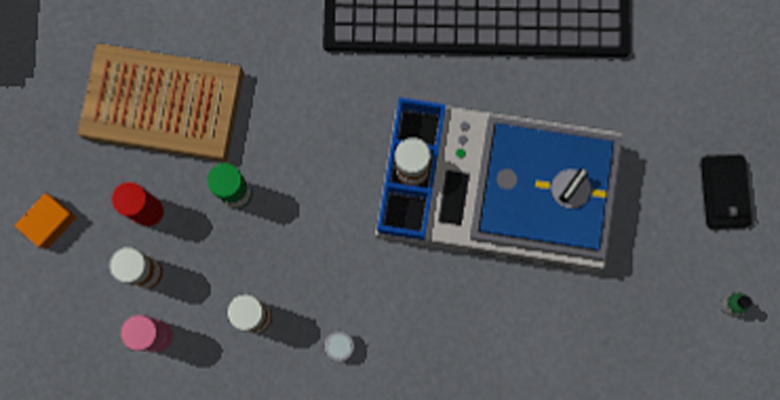

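View pics/side0c.png

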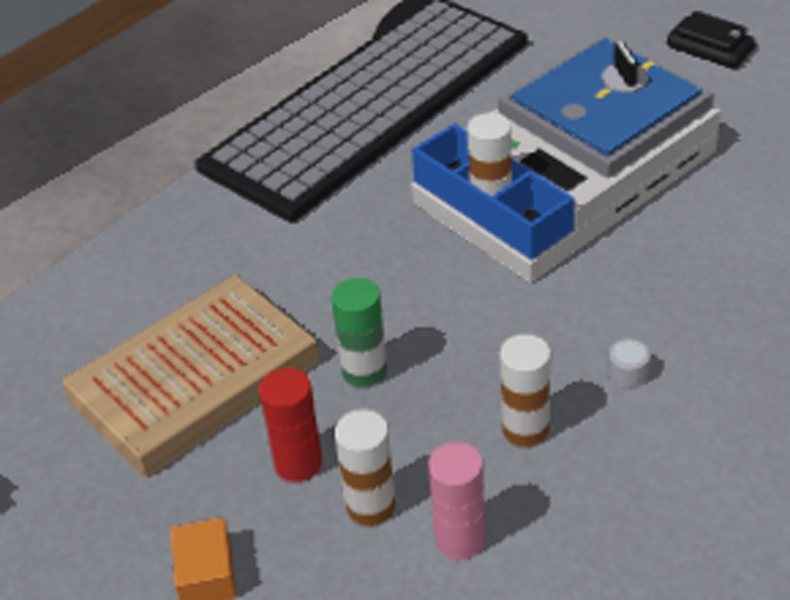

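Amber white-lidded jars: top image about (151,226) and (207,248). Look-alikes to leave alone: red (151,195), pink (156,258) and green (199,187). Next I measure.

```bash
python3 - <<'E'
from h import *
c=dict(np.load("pics/top0.npz")); f=c["frame"]; d=c["depth"]
hsv=cv2.cvtColor(f,cv2.COLOR_BGR2HSV)
w=((hsv[...,1]<45)&(hsv[...,2]>150)).astype(np.uint8)
n,l,s,ce=cv2.connectedComponentsWithStats(w)
for i in range(1,n):
    if s[i,4]>30:
        u,v=ce[i]; dd=np.median(d[l==i]); print("white",s[i],ce[i].round(1),px2w(c,u,v,depth=dd).round(4))
for nm,m in [("blue",(hsv[...,0]>95)&(hsv[...,0]<125)&(hsv[...,1]>150)),("yellow",(hsv[...,0]>18)&(hsv[...,0]<35)&(hsv[...,1]>150)&(hsv[...,2]>120))]:
    n,l,s,ce=cv2.connectedComponentsWithStats(m.astype(np.uint8))
    for i in range(1,n):
        if s[i,4]>8:
            u,v=ce[i]; r=cv2.minAreaRect(np.argwhere(l==i)[:,::-1].astype(np.float32))
            z=.086 if r[0][0]>310 else .075
            P=px2w(c,*r[0],z=z)
            print(nm,s[i,4],np.round(r[0],1),np.round(r[1],1),round(r[2],1),P.round(4),[px2w(c,*q,z=z)[:2].round(3).tolist() for q in cv2.boxPoints(r)])
# others at approx lid centre
for nm,u,v in [("red",151,195),("pink",156,258),("green",197,186)]:
    print(nm,px2w(c,u,v,z=.105).round(3),d[v,u])
o=bot.get_obs();print(Ro.from_euler('xyz',o["tcp_rot"],degrees=True).as_matrix().round(3))
w=cams.camera("wrist");print(w["mount"].round(3),w["camera_matrix"].round(0).tolist())
E
```

```text
white [   0   56   55   54 2779] [26.1 81.8] [0.8496 0.6686 0.1509]
white [  0 111  51   6 188] [ 24.7 113.4] [0.7679 0.6711 0.1383]
white [295 152  30  66 659] [309.5 182. ] [ 0.6185 -0.0846  0.0589]
white [278 166  16  16 193] [285.  173.3] [ 0.6247 -0.0168  0.1355]
white [142 218  16  16 198] [149.8 225.4] [0.4831 0.3347 0.1052]
white [326 218  50   9  61] [351.1 221.4] [ 0.5117 -0.199   0.0605]
white [198 240  16  17 204] [205.6 247.9] [0.4277 0.1856 0.1056]
white [245 259  11  11  97] [250.3 264. ] [0.3911 0.0725 0.0313]
white [541 344  14   6  34] [547.1 346.7] [ 0.2441 -0.4955  0.4742]
white [222 358  18  19 123] [228.3 366.8] [0.151  0.1022 0.2236]
white [ 215  387   46   33 1035] [238.1 405.8] [0.1644 0.0434 0.6435]
white [491 402  69  18 617] [535.6 413.7] [ 0.1774 -0.3687  0.6858]
white [  0 415  23   5 112] [ 10.7 417. ] [-0.0195  0.688   0.0097]
blue 4083 [523.5 112.5] [59. 71.] 90.0 [ 0.8185 -0.6608  0.086 ] [[0.901, -0.569], [0.904, -0.759], [0.737, -0.751], [0.734, -0.563]]
blue 564 [284.7 179.5] [22.7 64.9] 9.5 [ 0.6204 -0.0164  0.075 ] [[0.536, 0.026], [0.715, 0.002], [0.706, -0.06], [0.528, -0.034]]
blue 2512 [349.3 188.4] [57.5 52.1] 8.6 [ 0.598  -0.1905  0.086 ] [[0.538, -0.104], [0.679, -0.124], [0.659, -0.277], [0.518, -0.256]]
yellow 15 [347. 187.] [2. 6.] 90.0 [ 0.6016 -0.1843  0.086 ] [[0.604, -0.176], [0.605, -0.192], [0.599, -0.192], [0.599, -0.176]]
yellow 14 [373.5 191. ] [2. 5.] 90.0 [ 0.5923 -0.2553  0.086 ] [[0.595, -0.249], [0.595, -0.262], [0.59, -0.262], [0.589, -0.249]]
red [0.564 0.337 0.105] 1.3478068
pink [0.399 0.313 0.105] 1.3208146
green [0.591 0.216 0.105] 1.3523597
[[-0.     0.38  -0.925]
 [ 0.    -0.925 -0.38 ]
 [-1.    -0.     0.   ]]
[[ 0.001 -0.286  0.958 -0.123]
 [ 1.     0.001 -0.001  0.001]
 [-0.     0.958  0.286 -0.074]
 [ 0.     0.     0.     1.   ]] [[345.0, 0.0, 272.0], [0.0, 345.0, 215.0], [0.0, 0.0, 1.0]]
```

Emit:
{"method": "apply_moves", "body": {
  "commands": [
    [0,-0.05,-0.042,0.15,1],
    [0,-0.1,-0.084,0.15,1]
  ]
}}

```text
time: 0.95
ee_pos: [0.2393, -0.4128, 0.249]
tcp_rot: [-78.7, 89.9, 114.6]
wrist_force: [1.0, 0.3, 0.8]
opening: 0.0854
```

```bash
cat >> h.py <<'E'
def st():
    o=bot.get_obs();R=Ro.from_euler('xyz',o["tcp_rot"],degrees=True).as_matrix()
    print("t",round(float(o["time"]),2),"q",np.round(o["q"],1),"p",np.round(o["ee_pos"],4),"F",np.round(o["wrist_force"],1),"open",round(float(o["opening"]),4),"jaw",round(float(np.degrees(np.arctan2(R[1,1],R[0,1]))),2),"tilt",R[:2,0].round(4))
    return o,R
def go(x,y,z,jaw=None):
    o,R=st();d=R.T@(np.array([x,y,z])-o["ee_pos"]);r=0
    if jaw is not None:
        r=np.degrees(np.arctan2(R[1,1],R[0,1]))-jaw
    print("move",d.round(4),"roll rad",np.round(np.radians(r),4),"or",np.round(np.radians((r+90)%180-90),4))
E
python3 -c "
from h import *
go(.428,.186,.25,-98.5)"
```

```text
t 0.95 q [-5.990e+01 -4.900e+00  1.000e-01  9.510e+01  0.000e+00  1.068e+02] p [ 0.2393 -0.4128  0.249 ] F [1.  0.3 0.8] open 0.0854 jaw -76.66 tilt [-0.0007  0.0015]
move [-3.000e-04 -5.391e-01 -3.218e-01] roll rad 0.3811 or 0.3811
```

Emit:
{"method": "apply_moves", "body": {
  "commands": [
    [0,-0.05,-0.03,-0.15,1],
    [0,-0.1,-0.06,-0.3,1],
    [0,-0.15,-0.09,-0.45,1],
    [0,-0.2,-0.12,-0.6,1],
    [0,-0.25,-0.15,-0.75,1],
    [0,-0.3,-0.18,-0.9,1],
    [0,-0.34,-0.204,-1.05,1],
    [0,-0.38,-0.228,-1.2,1],
    [0,-0.42,-0.25,-1.35,1],
    [0,-0.45,-0.27,-1.5,1],
    [0,-0.46,-0.28,-1.65,1],
    [0,-0.46,-0.28,-1.8,1]
  ]
}}

```text
time: 2.15
ee_pos: [0.4064, 0.1031, 0.249]
tcp_rot: [-176.5, 89.9, 120.6]
wrist_force: [-1.4, -0.5, -0.0]
opening: 0.0857
```

```bash
python3 -c "
from h import *
go(.38,.186,.25,81.5)"
```

```text
t 2.15 q [ 14.1 -12.7  -6.8  96.    0.1  77. ] p [0.4064 0.1031 0.249 ] F [-1.4 -0.5 -0. ] open 0.0857 jaw 27.1 tilt [-0.0012  0.0021]
move [-0.0008  0.0142 -0.0859] roll rad -0.9495 or -0.9495
```

Emit:
{"method": "apply_moves", "body": {
  "commands": [
    [0,0.014,-0.04,-0.15,1],
    [0,0.02,-0.065,-0.3,1],
    [0,0.023,-0.077,-0.45,1],
    [0,0.023,-0.077,-0.6,1],
    [0,0.023,-0.077,-0.75,1],
    [0,0.023,-0.077,-0.9,1],
    [0,0.023,-0.077,-0.95,1],
    [0,0.023,-0.077,-0.95,1]
  ]
}}

```text
time: 2.95
ee_pos: [0.3918, 0.1821, 0.2492]
tcp_rot: [124.6, 89.9, 116.2]
wrist_force: [-0.9, 0.2, 0.1]
opening: 0.0854
```

```bash
cat >> h.py <<'E'
def wrist(name):
    o,R=st(); c=cams.camera("wrist"); cv2.imwrite(f"pics/{name}.png",c["frame"]); np.savez(f"pics/{name}.npz",**c)
    return o,c
def lids(c,o):
    hsv=cv2.cvtColor(c["frame"],cv2.COLOR_BGR2HSV); d=c["depth"]
    w=((hsv[...,1]<45)&(hsv[...,2]>140)).astype(np.uint8)
    n,l,s,ce=cv2.connectedComponentsWithStats(w)
    for i in range(1,n):
        if s[i,4]>300:
            m=l==i; vv,uu=np.nonzero(m); dd=d[m]; ok=dd>0
            if ok.sum()<100: continue
            k=np.random.default_rng(0).choice(np.nonzero(ok)[0],min(400,ok.sum()),False)
            P=np.array([px2w(c,uu[j],vv[j],depth=dd[j],obs=o) for j in k])
            zt=np.percentile(P[:,2],90); T=P[P[:,2]>zt-.006]
            (cx,cy),r=cv2.minEnclosingCircle(T[:,:2].astype(np.float32))
            print("white",s[i],"ztop",zt.round(4),"mean",T.mean(0).round(4),"circ",round(cx,4),round(cy,4),"r",round(r,4))
E
python3 -c "
from h import *
o,c=wrist('w1'); lids(c,o)"
```

```text
t 2.95 q [ 24.8 -11.1  -5.3  95.7   0.1  33.3] p [0.3918 0.1821 0.2492] F [-0.9  0.2  0.1] open 0.0854 jaw 81.57 tilt [-0.0011  0.0022]
white [  121    23   348   182 12870] ztop 0.0005 mean [ 0.33    0.185  -0.0005] circ 0.3578 0.2199 r 0.1775
white [365  40  37  32 303] ztop 0.0006 mean [ 0.2886  0.3132 -0.0005] circ 0.2838 0.3112 r 0.0204
white [ 228   51   42   74 1054] ztop 0.0005 mean [ 0.2929  0.169  -0.0006] circ 0.295 0.169 r 0.0368
white [ 99 105  32  35 312] ztop 0.0002 mean [ 0.308   0.0278 -0.0007] circ 0.3088 0.0303 r 0.0194
white [  93  169  139  114 5769] ztop 0.0292 mean [0.3922 0.0756 0.0296] circ 0.3919 0.0734 r 0.019
white [296 173  28  38 393] ztop 0.0003 mean [ 0.4106  0.2223 -0.0006] circ 0.4118 0.2228 r 0.0234
white [ 220  183  209  102 5470] ztop 0.1048 mean [0.4274 0.1841 0.1043] circ 0.4282 0.1864 r 0.0217
white [ 98 241  24  44 355] ztop 0.0003 mean [ 0.4638 -0.0205 -0.0006] circ 0.463 -0.0162 r 0.0279
white [ 437  257   51   47 1849] ztop 0.1055 mean [0.4834 0.3345 0.1047] circ 0.484 0.3356 r 0.0219
white [ 173  258   94   81 2013] ztop 0.0005 mean [ 5.332e-01  9.150e-02 -5.000e-04] circ 0.5331 0.0926 r 0.0597
white [160 336  15  48 357] ztop 0.0294 mean [0.5832 0.0234 0.0278] circ 0.5858 0.0246 r 0.0307
```

View pics/w1.png

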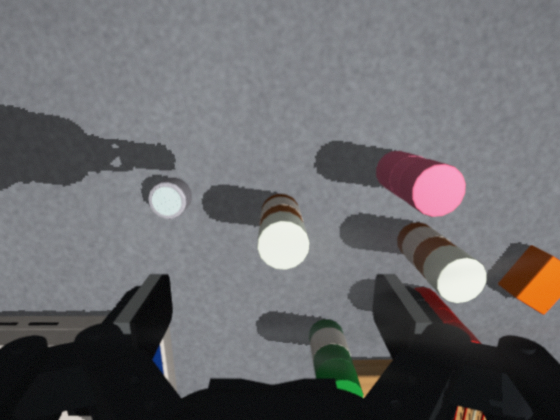

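The image shows jar_b's lid at (283,245) and jar_a's at (461,280), both amber glass with white lids. Pink is at (438,189) and green at (335,370). The wrist and top views agree, so I grasp jar_b.

Emit:
{"method": "apply_moves", "body": {
  "commands": [
    [0,0.009,0.035,0,1],
    [0.04,0.009,0.035,0,1],
    [0.08,0.009,0.035,0,1],
    [0.12,0.009,0.035,0,1],
    [0.145,0.009,0.035,0,1],
    [0.16,0.009,0.035,0,1],
    [0.164,0.009,0.035,0,1],
    [0.164,0.009,0.035,0,1],
    [0.164,0.009,0.035,0,1]
  ],
  "newtons": 30
}}

```text
time: 3.9
ee_pos: [0.4284, 0.1865, 0.0868]
tcp_rot: [81.6, 89.8, 73.0]
wrist_force: [-0.0, -0.4, 0.0]
opening: 0.0852
```

Emit:
{"method": "apply_moves", "body": {
  "commands": [
    [0,0,0,0,-1],
    [0,0,0,0,-1],
    [0,0,0,0,-1],
    [0,0,0,0,-1],
    [0,0,0,0,-1],
    [0,0,0,0,-1],
    [0,0,0,0,-1]
  ],
  "newtons": 30
}}

```text
time: 4.6
ee_pos: [0.4287, 0.1865, 0.0874]
tcp_rot: [67.7, 89.8, 59.1]
wrist_force: [-0.3, -0.2, 5.5]
opening: 0.0436
```

```bash
python3 -c "
from h import *
go(.681,-.0252,.25,81.5)"
```

```text
t 4.6 q [ 23.4  -6.5 -19.3  77.1   0.1  32. ] p [0.4287 0.1865 0.0874] F [-0.3 -0.2  5.5] open 0.0436 jaw 81.41 tilt [0.002  0.0033]
move [-0.1628 -0.1711  0.2813] roll rad -0.0016 or -0.0016
```

Emit:
{"method": "apply_moves", "body": {
  "commands": [
    [-0.015,0,0,0,-1],
    [-0.04,0,0,0,-1],
    [-0.07,0,0,0,-1],
    [-0.105,0,0,0,-1],
    [-0.14,-0.01,0.02,0,-1],
    [-0.17,-0.03,0.05,0,-1],
    [-0.19,-0.05,0.085,0,-1],
    [-0.2,-0.07,0.12,0,-1],
    [-0.2,-0.08,0.14,0,-1],
    [-0.2,-0.085,0.15,0,-1],
    [-0.2,-0.085,0.155,0,-1],
    [-0.2,-0.085,0.155,0,-1]
  ]
}}

```text
time: 5.8
ee_pos: [0.5686, 0.0791, 0.2871]
tcp_rot: [82.0, 89.8, 73.4]
wrist_force: [-0.1, -0.4, -1.1]
opening: 0.0431
```

```bash
python3 -c "
from h import *
o,c=wrist('w2'); lids(c,o)"
```

```text
t 5.8 q [ 7.8  9.3 19.1 99.6  0.2 16.4] p [0.5686 0.0791 0.2871] F [-0.1 -0.4 -1.1] open 0.0431 jaw 81.42 tilt [0.001  0.0035]
white [    0     0   560   322 86471] ztop 0.0006 mean [0.4984 0.1205 0.0012] circ 0.5096 0.1175 r 0.3374
white [ 101  175  104  148 5479] ztop 0.1347 mean [ 0.6219 -0.0174  0.1372] circ 0.6004 0.0097 r 0.0555
white [ 87 189  26 126 638] ztop 0.0803 mean [ 0.61   -0.1076  0.0794] circ 0.6134 -0.1083 r 0.0708
white [  0 243  13  37 339] ztop 0.0913 mean [ 0.6022 -0.2016  0.0902] circ 0.6007 -0.2066 r 0.02
white [ 56 246  25  22 417] ztop 0.0869 mean [ 0.6075 -0.1377  0.0861] circ 0.6075 -0.1376 r 0.0128
white [  214   253   121   128 10542] ztop 0.3048 mean [0.5677 0.0789 0.3041] circ 0.5685 0.0796 r 0.0218
white [ 434  302  126  103 5658] ztop 0.0011 mean [8.617e-01 3.891e-01 2.000e-04] circ 0.8751 0.3662 r 0.123
white [   0  317  103   76 3767] ztop 0.0786 mean [ 0.6805 -0.1824  0.0793] circ 0.6803 -0.1834 r 0.0536
white [390 384  36  36 728] ztop 0.0008 mean [9.332e-01 2.172e-01 1.000e-04] circ 0.9301 0.2237 r 0.0306
```

View pics/w2.png

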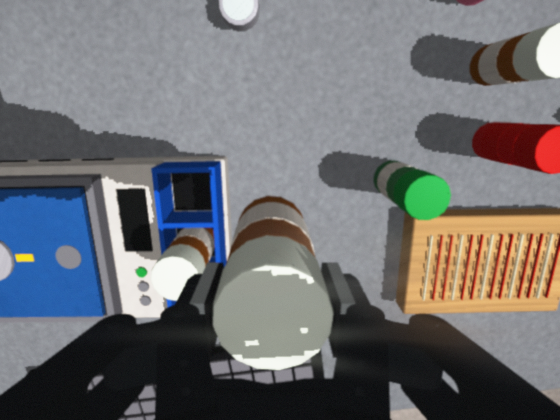

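```bash
cat >> h.py <<'E'
from scipy.optimize import minimize
def cloud(c,o,mask):
    vv,uu=np.nonzero(mask&(c["depth"]>0)); p=cv2.undistortPoints(np.stack([uu,vv],1).astype(float)[:,None],c["camera_matrix"],c["D"])[:,0]
    P=np.c_[p,np.ones(len(p))]*c["depth"][vv,uu][:,None]
    if "mount" in c:
        P=P@c["mount"][:3,:3].T+c["mount"][:3,3]
        return P@Ro.from_euler('xyz',o["tcp_rot"],degrees=True).as_matrix().T+o["ee_pos"]
    return (P-c["t"])@c["R"]
def fitbay(c,o,x0=(.608,-.1256,-8.5)):
    hsv=cv2.cvtColor(c["frame"],cv2.COLOR_BGR2HSV)
    P=cloud(c,o,(hsv[...,0]>95)&(hsv[...,0]<130)&(hsv[...,1]>120))
    W=P[(P[:,2]>.071)&(P[:,2]<.079)]
    def fr(p,Q):
        a=np.radians(p[2]);d=Q[:,:2]-p[:2];return np.c_[d@[np.cos(a),np.sin(a)],d@[-np.sin(a),np.cos(a)]]
    W=W[(np.abs(fr(x0,W)-[0,110e-3])<[.1,.04]).all(1)]
    def cost(p):
        q=fr(p,W)-[0,.11]; ax=np.abs(q[:,0]);ay=np.abs(q[:,1])
        dx=np.minimum(np.abs(ax-.0855),np.abs(ax-.0285))-.0025  # cross walls
        dy=np.abs(ay-.0285)-.0025
        dx=np.maximum(dx,0)+np.maximum(ay-.031,0); dy=np.maximum(dy,0)+np.maximum(ax-.088,0)
        return np.minimum(np.minimum(dx,dy),.006).mean()*1e3
    b=min((minimize(cost,np.add(x0,[i,j,0]),method="Nelder-Mead",options=dict(initial_simplex=np.add(x0,[i,j,0])+np.array([[0,0,0],[.004,0,0],[0,.004,0],[0,0,2]]))) for i in(-.003,0,.003) for j in(-.003,0,.003)),key=lambda r:r.fun)
    p=b.x;a=np.radians(p[2]);R=np.array([[np.cos(a),-np.sin(a)],[np.sin(a),np.cos(a)]])
    print("bay fit",len(W),p.round(4),"cost mm",round(b.fun,3),"z",np.median(W[:,2]).round(4))
    for n,q in dict(front=(-.057,.11),mid=(0,.11),back=(.057,.11),spot=(0,-.013),fast=(0,-.095)).items(): print(n,(R@q+p[:2]).round(4))
    return p
E
python3 - <<'E'
from h import *
c=dict(np.load("pics/w2.npz"));o=bot.get_obs();fitbay(c,o)
fitbay(dict(np.load("pics/top0.npz")),o)
go(.681,-.0252,.25,81.5)
E
```

```text
bay fit 1596 [ 0.6088 -0.1243 -7.6962] cost mm 0.019 z 0.0745
front [ 0.5671 -0.0077]
mid [ 0.6236 -0.0153]
back [ 0.68   -0.0229]
spot [ 0.6071 -0.1372]
fast [ 0.5961 -0.2184]
bay fit 300 [ 0.6077 -0.1253 -7.5822] cost mm 0.032 z 0.0755
front [ 0.5657 -0.0088]
mid [ 0.6222 -0.0163]
back [ 0.6787 -0.0238]
spot [ 0.606  -0.1382]
fast [ 0.5952 -0.2195]
t 5.85 q [ 7.9  9.3 19.  99.6  0.2 16.4] p [0.5683 0.0793 0.2873] F [-0.2  0.4 -1.2] open 0.0431 jaw 81.45 tilt [0.0013 0.0035]
move [ 0.0371 -0.0868  0.127 ] roll rad -0.0009 or -0.0009
```

Emit:
{"method": "apply_moves", "body": {
  "commands": [
    [0,-0.025,0.035,0,-1],
    [0,-0.05,0.075,0,-1],
    [0,-0.07,0.105,0,-1],
    [0,-0.08,0.12,0,-1],
    [0,-0.0846,0.1257,0,-1],
    [0.03,-0.0846,0.1257,0,-1],
    [0.06,-0.0846,0.1257,0,-1],
    [0.075,-0.0846,0.1257,0,-1],
    [0.075,-0.0846,0.1257,0,-1],
    [0.075,-0.0846,0.1257,0,-1]
  ]
}}

```text
time: 6.85
ee_pos: [0.6795, -0.0217, 0.2134]
tcp_rot: [69.4, 89.8, 60.9]
wrist_force: [0.6, -0.2, -0.6]
opening: 0.0434
```

```bash
python3 - <<'E'
from h import *
o,c=wrist('w3');lids(c,o);fitbay(c,o,(.608,-.1245,-7.7))
go(.680,-.0232,.118,82.3)
E
```

```text
t 6.85 q [-1.9 23.1 27.7 94.5  0.2  6.6] p [ 0.6795 -0.0217  0.2134] F [ 0.6 -0.2 -0.6] open 0.0434 jaw 81.51 tilt [0.002  0.0036]
white [    0     0   222   172 10945] ztop 0.0794 mean [ 0.5614 -0.1184  0.0794] circ 0.5745 -0.1453 r 0.0665
white [  273     0   287   405 63636] ztop 0.0008 mean [0.7058 0.1413 0.0011] circ 0.7413 0.1563 r 0.2349
white [ 229  104   76   77 4489] ztop 0.1353 mean [ 0.626  -0.0168  0.1344] circ 0.6258 -0.017 r 0.0219
white [ 79 119  35  35 752] ztop 0.087 mean [ 0.606  -0.1359  0.0861] circ 0.6072 -0.1373 r 0.0125
white [    0   209   233   184 19537] ztop 0.0594 mean [ 0.6882 -0.1232  0.0661] circ 0.683 -0.153 r 0.0877
white [  214   254   118   120 10371] ztop 0.2311 mean [ 0.6787 -0.021   0.2304] circ 0.6787 -0.022 r 0.0215
white [390 397  36  23 589] ztop -0.746 mean [ 1.825   0.3517 -0.7485] circ 1.8243 0.3664 r 0.0924
bay fit 4410 [ 0.6097 -0.125  -7.5404] cost mm 0.006 z 0.0744
front [ 0.5676 -0.0084]
mid [ 0.6242 -0.0159]
back [ 0.6807 -0.0234]
spot [ 0.608  -0.1379]
fast [ 0.5972 -0.2191]
t 6.9 q [-1.9 23.1 27.8 94.5  0.2  6.6] p [ 0.68  -0.022  0.214] F [ 0.1 -0.1 -0.9] open 0.0432 jaw 81.5 tilt [0.0032 0.0035]
move [ 0.096  -0.0016 -0.0001] roll rad -0.014 or -0.014
```

Emit:
{"method": "apply_moves", "body": {
  "commands": [
    [0.0,-0.0016,0.001,0,-1],
    [0.02,-0.0016,0.001,0,-1],
    [0.04,-0.0016,0.001,0,-1],
    [0.055,-0.0016,0.001,0,-1],
    [0.068,-0.0016,0.001,0,-1],
    [0.078,-0.0016,0.001,0,-1],
    [0.085,-0.0016,0.001,0,-1],
    [0.09,-0.0016,0.001,0,-1],
    [0.093,-0.0016,0.001,0,-1],
    [0.095,-0.0016,0.001,0,-1],
    [0.095,-0.0016,0.001,0,-1]
  ]
}}

```text
time: 8.0
ee_pos: [0.6811, -0.0234, 0.1191]
tcp_rot: [54.1, 89.7, 45.6]
wrist_force: [-0.3, -0.0, -1.3]
opening: 0.0433
```

```bash
python3 - <<'E'
from h import *
go(.681,-.0234,.1173,82.3)
E
```

```text
t 8.0 q [-2.  22.4 16.4 83.8  0.2  6.5] p [ 0.6811 -0.0234  0.1191] F [-0.3 -0.  -1.3] open 0.0433 jaw 81.5 tilt [0.0034 0.0035]
move [ 0.0018 -0.0001 -0.0001] roll rad -0.014 or -0.014
```

Emit:
{"method": "apply_moves", "body": {
  "commands": [
    [0.001,0,0,0,-1],
    [0.0015,0,0,0,-1],
    [0.0025,0,0,0,-1],
    [0.003,0,0,0,-1]
  ]
}}

```text
time: 8.4
ee_pos: [0.6815, -0.0234, 0.1175]
tcp_rot: [41.4, 89.6, 32.9]
wrist_force: [-1.2, -0.7, 8.4]
opening: 0.0433
```

Emit:
{"method": "apply_moves", "body": {
  "commands": [
    [-0.001,0,0,0,-0.2],
    [-0.001,0,0,0,0.3],
    [-0.001,0,0,0,1],
    [-0.001,0,0,0,1],
    [-0.001,0,0,0,1],
    [-0.02,0,0,0,1],
    [-0.05,0,0,0,1],
    [-0.09,0,0,0,1],
    [-0.13,0,0,0,1],
    [-0.135,0,0,0,1],
    [-0.135,0,0,0,1]
  ]
}}

```text
time: 9.5
ee_pos: [0.6814, -0.0239, 0.2539]
tcp_rot: [30.4, 89.5, 21.9]
wrist_force: [0.6, 0.4, 0.0]
opening: 0.0858
```

```bash
python3 - <<'E'
from h import *
o,c=wrist('w4');lids(c,o)
go(.484,.3355,.25,82)
E
```

```text
t 9.5 q [-2.1 24.3 33.9 99.1  0.2  6.4] p [ 0.6814 -0.0239  0.2539] F [0.6 0.4 0. ] open 0.0858 jaw 81.49 tilt [0.0081 0.0033]
white [    0     0   560   362 95168] ztop 0.059 mean [ 0.6134 -0.1033  0.081 ] circ 0.6193 -0.1327 r 0.141
white [ 238  100   64   66 3218] ztop 0.1353 mean [ 0.6263 -0.0157  0.1344] circ 0.626 -0.0168 r 0.0217
white [106 114  31  31 738] ztop 0.087 mean [ 0.6077 -0.138   0.0861] circ 0.6074 -0.1381 r 0.0127
white [334 371  49  26 694] ztop -0.7464 mean [ 1.7073  0.1791 -0.749 ] circ 1.689 0.187 r 0.0951
t 9.55 q [-2.1 24.3 33.7 99.1  0.2  6.4] p [ 0.681  -0.0239  0.2521] F [-0.2 -0.1 -0.3] open 0.0854 jaw 81.5 tilt [0.0054 0.0033]
move [ 0.0022  0.3263 -0.248 ] roll rad -0.0088 or -0.0088
```

Emit:
{"method": "apply_moves", "body": {
  "commands": [
    [0,0.03,-0.024,0,1],
    [0,0.07,-0.054,0,1],
    [0,0.11,-0.084,0,1],
    [0,0.15,-0.114,0,1],
    [0,0.19,-0.145,0,1],
    [0,0.23,-0.175,0,1],
    [0,0.265,-0.202,0,1],
    [0,0.295,-0.225,0,1],
    [0,0.315,-0.24,0,1],
    [0,0.326,-0.248,0,1],
    [0,0.326,-0.248,0,1]
  ]
}}

```text
time: 10.65
ee_pos: [0.483, 0.336, 0.2507]
tcp_rot: [40.3, 89.8, 31.9]
wrist_force: [-0.1, -1.0, 0.0]
opening: 0.0857
```

```bash
python3 - <<'E'
from h import *
o,c=wrist('w5');lids(c,o)
go(.484,.3355,.086,82)
E
```

```text
t 10.65 q [34.8 10.2 15.9 95.5 -0.  43.2] p [0.483  0.336  0.2507] F [-0.1 -1.   0. ] open 0.0857 jaw 81.61 tilt [0.0036 0.0022]
white [  168     3   349   290 32844] ztop 0.0009 mean [0.4601 0.4196 0.0074] circ 0.4727 0.4357 r 0.2228
white [150  22  50  31 364] ztop 0.0004 mean [ 0.33    0.2666 -0.0006] circ 0.3239 0.263 r 0.0248
white [459  40  33  28 301] ztop 0.0009 mean [ 3.881e-01  5.589e-01 -2.000e-04] circ 0.3902 0.5573 r 0.0176
white [126  43  35  39 391] ztop 0.0004 mean [ 0.3483  0.2227 -0.0007] circ 0.3452 0.2255 r 0.0198
white [118  79  31  30 329] ztop 0.0002 mean [ 0.3772  0.2095 -0.0008] circ 0.3743 0.2078 r 0.0171
white [137 107  46  41 676] ztop 0.0003 mean [ 0.41    0.228  -0.0007] circ 0.4085 0.228 r 0.0249
white [ 17 182  28  42 368] ztop 0.0002 mean [ 0.4683  0.0614 -0.0008] circ 0.47 0.0599 r 0.0249
white [132 199  28  31 327] ztop 0.0002 mean [ 0.5016  0.1883 -0.0008] circ 0.5032 0.1919 r 0.0215
white [  19  201  107  100 3118] ztop 0.0001 mean [ 0.539   0.0958 -0.0008] circ 0.536 0.0895 r 0.0778
white [   3  266   35   71 1050] ztop 0.0287 mean [0.5783 0.0242 0.0269] circ 0.5809 0.0218 r 0.042
white [ 58 285  56  44 670] ztop 0.0003 mean [ 0.6097  0.0859 -0.0007] circ 0.6108 0.0853 r 0.0365
white [156 339  41  47 532] ztop 0.0006 mean [ 7.085e-01  1.797e-01 -4.000e-04] circ 0.7073 0.1862 r 0.0393
t 10.7 q [34.7 10.1 15.9 95.5 -0.  43.2] p [0.4837 0.3351 0.2511] F [ 0.5 -0.3  0.5] open 0.0852 jaw 81.55 tilt [0.0042 0.0022]
move [ 0.1651  0.     -0.0004] roll rad -0.0078 or -0.0078
```

View pics/w5.png

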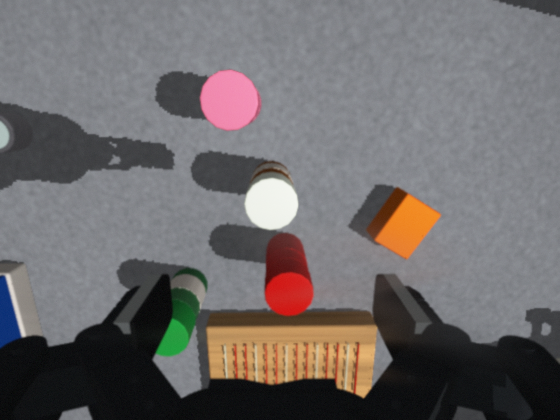

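Jar_a's lid is centred at (271,203) between the fingers, with red behind it and pink in front. I descend and grasp.

Emit:
{"method": "apply_moves", "body": {
  "commands": [
    [0.03,0,0,0,1],
    [0.07,0,0,0,1],
    [0.11,0,0,0,1],
    [0.14,0,0,0,1],
    [0.155,0,0,0,1],
    [0.162,0,0,0,1],
    [0.165,0,0,0,1],
    [0.165,0,0,0,1]
  ],
  "newtons": 30
}}

```text
time: 11.5
ee_pos: [0.4851, 0.3355, 0.0872]
tcp_rot: [37.2, 89.6, 28.7]
wrist_force: [-0.9, 0.4, -0.1]
opening: 0.0855
```

Emit:
{"method": "apply_moves", "body": {
  "commands": [
    [0,0,0,0,-1],
    [0,0,0,0,-1],
    [0,0,0,0,-1],
    [0,0,0,0,-1],
    [0,0,0,0,-1],
    [0,0,0,0,-1],
    [0,0,0,0,-1]
  ],
  "newtons": 30
}}

```text
time: 12.2
ee_pos: [0.4854, 0.3357, 0.0881]
tcp_rot: [37.2, 89.6, 28.7]
wrist_force: [0.6, -0.3, 5.4]
opening: 0.0436
```

```bash
python3 - <<'E'
from h import *
go(.5675,-.0081,.25,82)
E
```

```text
t 12.2 q [34.7  9.9 -2.3 77.3 -0.  43.2] p [0.4854 0.3357 0.0881] F [ 0.6 -0.3  5.4] open 0.0436 jaw 81.53 tilt [0.0066 0.0036]
move [-0.1626 -0.3272  0.1328] roll rad -0.0082 or -0.0082
```

Emit:
{"method": "apply_moves", "body": {
  "commands": [
    [-0.015,0,0,0,-1],
    [-0.045,0,0,0,-1],
    [-0.085,0,0,0,-1],
    [-0.125,0,0,0,-1],
    [-0.155,-0.01,0.003,0,-1],
    [-0.17,-0.035,0.012,0,-1],
    [-0.175,-0.07,0.027,0,-1],
    [-0.175,-0.11,0.044,0,-1],
    [-0.175,-0.15,0.06,0,-1],
    [-0.175,-0.19,0.077,0,-1],
    [-0.175,-0.22,0.089,0,-1],
    [-0.175,-0.24,0.097,0,-1]
  ]
}}

```text
time: 13.4
ee_pos: [0.545, 0.0811, 0.2635]
tcp_rot: [34.8, 89.5, 26.3]
wrist_force: [0.6, 1.2, -0.8]
opening: 0.043
```

```bash
python3 - <<'E'
from h import *
go(.5675,-.0081,.25,82)
E
```

```text
t 13.4 q [ 8.4  5.  11.6 96.2  0.1 17. ] p [0.545  0.0811 0.2635] F [ 0.6  1.2 -0.8] open 0.043 jaw 81.44 tilt [0.0072 0.0035]
move [ 0.0134 -0.0849  0.0355] roll rad -0.0098 or -0.0098
```

Emit:
{"method": "apply_moves", "body": {
  "commands": [
    [0,-0.02,0.008,0,-1],
    [0,-0.05,0.02,0,-1],
    [0,-0.075,0.031,0,-1],
    [0,-0.085,0.0355,0,-1],
    [0.02,-0.085,0.0355,0,-1],
    [0.04,-0.085,0.0355,0,-1],
    [0.05,-0.085,0.0355,0,-1],
    [0.05,-0.085,0.0355,0,-1],
    [0.05,-0.085,0.0355,0,-1]
  ]
}}

```text
time: 14.3
ee_pos: [0.5678, -0.0077, 0.2143]
tcp_rot: [33.3, 89.5, 24.8]
wrist_force: [0.4, 0.0, -0.5]
opening: 0.0432
```

```bash
python3 - <<'E'
from h import *
o,c=wrist('w6');lids(c,o);fitbay(c,o,(.6092,-.1247,-7.6))
go(.5678,-.0083,.1183,82)
E
```

```text
t 14.3 q [-0.9  6.4  7.6 90.8  0.2  7.7] p [ 0.5678 -0.0077  0.2143] F [ 0.4  0.  -0.5] open 0.0432 jaw 81.46 tilt [0.0077 0.0036]
white [     0      0    560    405 106804] ztop 0.0007 mean [5.27e-01 6.11e-02 4.00e-04] circ 0.6264 0.0443 r 0.358
white [ 165  203   37   99 1442] ztop 0.0603 mean [ 0.6013 -0.0957  0.0606] circ 0.603 -0.0736 r 0.0571
white [149 215  19  96 752] ztop 0.0802 mean [ 0.6013 -0.1066  0.0794] circ 0.6029 -0.1065 r 0.0424
white [  210   241   125   144 12530] ztop 0.2313 mean [ 0.5651 -0.0091  0.2308] circ 0.5663 -0.0074 r 0.0219
white [   5  254   45   55 1097] ztop 0.0913 mean [ 0.6008 -0.2077  0.0904] circ 0.597 -0.2172 r 0.0248
white [105 264  31  29 669] ztop 0.0871 mean [ 0.6074 -0.1378  0.0863] circ 0.6081 -0.1379 r 0.0131
white [   0  352   55   41 1154] ztop 0.0794 mean [ 0.6716 -0.2474  0.0794] circ 0.6717 -0.2457 r 0.0246
bay fit 1262 [ 0.6091 -0.1246 -7.5798] cost mm 0.002 z 0.0744
front [ 0.5671 -0.0081]
mid [ 0.6236 -0.0156]
back [ 0.6801 -0.0231]
spot [ 0.6074 -0.1375]
fast [ 0.5966 -0.2188]
t 14.35 q [-0.9  6.4  7.7 90.8  0.2  7.7] p [ 0.568  -0.0077  0.2146] F [ 0.7  0.  -0.6] open 0.0434 jaw 81.46 tilt [0.0085 0.0036]
move [ 0.0963 -0.0011 -0.0009] roll rad -0.0094 or -0.0094
```

Emit:
{"method": "apply_moves", "body": {
  "commands": [
    [0.0,-0.001,-0.0007,0,-1],
    [0.02,-0.001,-0.0007,0,-1],
    [0.04,-0.001,-0.0007,0,-1],
    [0.055,-0.001,-0.0007,0,-1],
    [0.068,-0.001,-0.0007,0,-1],
    [0.078,-0.001,-0.0007,0,-1],
    [0.086,-0.001,-0.0007,0,-1],
    [0.091,-0.001,-0.0007,0,-1],
    [0.094,-0.001,-0.0007,0,-1],
    [0.096,-0.001,-0.0007,0,-1],
    [0.097,-0.001,-0.0007,0,-1],
    [0.097,-0.001,-0.0007,0,-1]
  ]
}}

```text
time: 15.55
ee_pos: [0.5682, -0.0083, 0.1182]
tcp_rot: [29.0, 89.4, 20.5]
wrist_force: [0.4, -0.7, 0.6]
opening: 0.0433
```

Emit:
{"method": "apply_moves", "body": {
  "commands": [
    [0.001,0,0,0,-1],
    [0.002,0,0,0,-1],
    [0.0025,0,0,0,-1]
  ]
}}

```text
time: 15.85
ee_pos: [0.5688, -0.0085, 0.1181]
tcp_rot: [23.5, 89.3, 15.0]
wrist_force: [-5.8, -1.4, 17.6]
opening: 0.0431
```

Emit:
{"method": "apply_moves", "body": {
  "commands": [
    [-0.001,0,0,0,-0.9],
    [-0.001,0,0,0,-0.2],
    [-0.001,0,0,0,0.3],
    [-0.001,0,0,0,1],
    [-0.001,0,0,0,1],
    [-0.001,0,0,0,1],
    [-0.02,0,0,0,1],
    [-0.05,0,0,0,1],
    [-0.09,0,0,0,1],
    [-0.13,0,0,0,1],
    [-0.135,0,0,0,1],
    [-0.135,0,0,0,1]
  ]
}}

```text
time: 17.05
ee_pos: [0.5677, -0.0089, 0.2543]
tcp_rot: [20.8, 89.1, 12.3]
wrist_force: [0.7, 0.6, -0.3]
opening: 0.0854
```

```bash
python3 - <<'E'
from h import *
go(.5968,-.2188,.24,82)
o,c=wrist('w7')
E
```

```text
t 17.05 q [-1.   6.7 12.4 94.9  0.2  7.6] p [ 0.5677 -0.0089  0.2543] F [ 0.7  0.6 -0.3] open 0.0854 jaw 81.45 tilt [0.0147 0.0032]
move [ 0.0141 -0.2033  0.0598] roll rad -0.0095 or -0.0095
t 17.05 q [-1.   6.7 12.4 94.9  0.2  7.6] p [ 0.5677 -0.0089  0.2543] F [ 0.7  0.6 -0.3] open 0.0854 jaw 81.45 tilt [0.0147 0.0032]
```

View pics/w7.png

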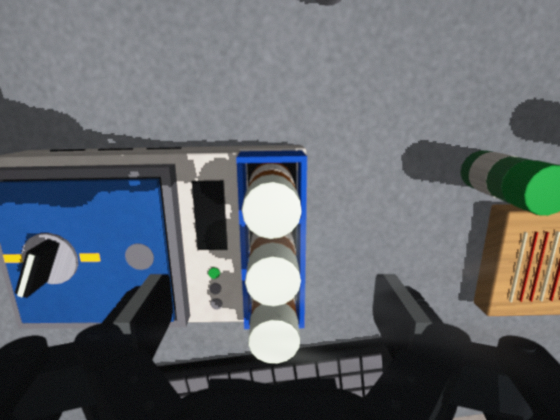

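All three jars stand upright in the bay, with lids at (272,207), (273,275) and (274,335). The fastener is at about (48,262), with its slot line tilted. I move over it.

Emit:
{"method": "apply_moves", "body": {
  "commands": [
    [0,-0.03,0.005,0,1],
    [0,-0.07,0.012,0,1],
    [0,-0.11,0.02,0,1],
    [0,-0.15,0.028,0,1],
    [0,-0.185,0.034,0,1],
    [0,-0.2,0.035,0,1],
    [0,-0.203,0.035,0,1],
    [0,-0.203,0.035,0,1]
  ]
}}

```text
time: 17.9
ee_pos: [0.5715, -0.2143, 0.2512]
tcp_rot: [28.8, 89.3, 20.3]
wrist_force: [-0.4, -0.1, 0.0]
opening: 0.0854
```

```bash
cat >> h.py <<'E'
def slot(c,o,p=(.6092,-.1247,-7.6)):
    hsv=cv2.cvtColor(c["frame"],cv2.COLOR_BGR2HSV); d=c["depth"]
    vv,uu=np.nonzero(d>0); P=np.full(d.shape+(3,),9.); P[vv,uu]=cloud(c,o,np.ones(d.shape,bool))
    near=np.hypot(P[...,0]-.5968,P[...,1]+.2188)<.035
    top=near&(P[...,2]>.115)&(P[...,2]<.130)
    wh=top&(hsv[...,2]>150)
    a0=np.radians(p[2])
    for nm,m in(("bar",top),("line",wh)):
        Q=P[m][:,:2]; 
        if len(Q)<20: print(nm,len(Q)); continue
        r=cv2.minAreaRect((Q*1000).astype(np.float32)); w=np.linalg.svd(Q-Q.mean(0),full_matrices=False)[2][0]
        a=np.degrees(np.arctan2(w[1],w[0])); 
        print(nm,len(Q),"centre",Q.mean(0).round(4),"rect",np.round(r[0],1),np.round(r[1],1),"angle world",round(a%180,2),"joint deg cw",round((p[2]-a)%180,2),"z",P[m][:,2].mean().round(4))
E
python3 - <<'E'
from h import *
o,c=wrist('w8');slot(c,o)
cv2.imwrite("pics/w8c.png",cv2.resize(c["frame"][100:340,120:440],(640,480),interpolation=cv2.INTER_CUBIC))
go(.5968,-.2188,.13)
E
```

```text
t 17.9 q [-20.8  13.1  19.3  95.8   0.4 -12.2] p [ 0.5715 -0.2143  0.2512] F [-0.4 -0.1  0. ] open 0.0854 jaw 81.43 tilt [0.0111 0.0041]
bar 848 centre [ 0.5945 -0.2185] rect [ 595.7 -218.5] [12.4 43.6] angle world 145.34 joint deg cw 27.06 z 0.1212
line 313 centre [ 0.5958 -0.2187] rect [ 597.3 -217.4] [ 8.6 41.6] angle world 145.3 joint deg cw 27.1 z 0.1221
t 17.95 q [-20.7  13.   19.3  95.8   0.4 -12.2] p [ 0.5716 -0.2138  0.2516] F [-0.3  0.4  0. ] open 0.0854 jaw 81.48 tilt [0.0115 0.0039]
move [ 0.1218 -0.0019  0.0243] roll rad 0.0 or 0.0
```

View pics/w8c.png

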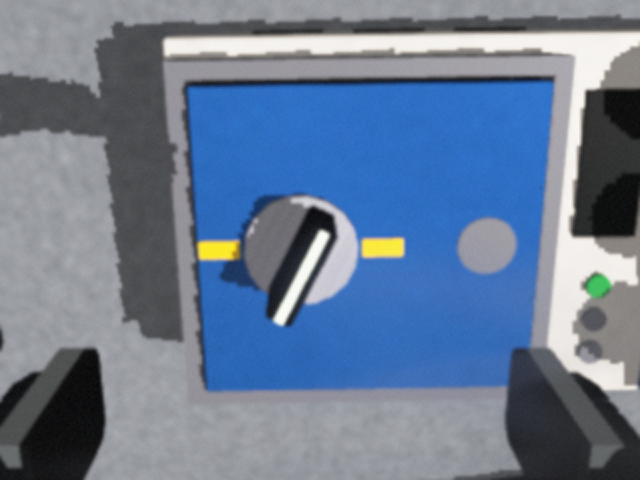

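Emit:
{"method": "apply_moves", "body": {
  "commands": [
    [0.01,-0.0015,0.012,0.12,1],
    [0.03,-0.0015,0.024,0.24,1],
    [0.06,-0.0015,0.0238,0.36,1],
    [0.08,-0.0015,0.0238,0.457,1],
    [0.08,-0.0015,0.0238,0.457,1]
  ],
  "newtons": 25
}}

```text
time: 18.45
ee_pos: [0.5949, -0.2163, 0.1687]
tcp_rot: [75.0, 89.5, 40.4]
wrist_force: [-0.1, 0.3, 0.1]
opening: 0.0856
```

```bash
python3 - <<'E'
from h import *
o,c=wrist('w9');slot(c,o)
go(.5966,-.2185,.115,55.3)
E
```

```text
t 18.45 q [-20.2  15.4  13.   87.3   0.5  14.5] p [ 0.5949 -0.2163  0.1687] F [-0.1  0.3  0.1] open 0.0856 jaw 55.33 tilt [0.0069 0.0059]
bar 1701 centre [ 0.5947 -0.2179] rect [ 595.7 -218.8] [11.7 43.9] angle world 145.35 joint deg cw 27.05 z 0.1213
line 523 centre [ 0.5936 -0.2175] rect [ 596.2 -219.3] [ 4.3 42.5] angle world 145.19 joint deg cw 27.21 z 0.1221
t 18.5 q [-20.2  15.3  13.1  87.4   0.5  14.3] p [ 0.5955 -0.2168  0.171 ] F [-0.8  0.2  0.7] open 0.0855 jaw 55.52 tilt [0.0095 0.0049]
move [ 0.056  -0.0013  0.0016] roll rad 0.0039 or 0.0039
```

Emit:
{"method": "apply_moves", "body": {
  "commands": [
    [0.02,-0.0018,0.0012,0,1],
    [0.037,-0.0018,0.0012,0,1],
    [0.047,-0.0018,0.0012,0,1],
    [0.053,-0.0018,0.0012,0,1],
    [0.054,-0.0018,0.0012,0,1],
    [0.054,-0.0018,0.0012,0,1]
  ]
}}

```text
time: 19.1
ee_pos: [0.5963, -0.2186, 0.1179]
tcp_rot: [58.2, 89.3, 23.7]
wrist_force: [-0.4, -0.2, -0.7]
opening: 0.0858
```

Emit:
{"method": "apply_moves", "body": {
  "commands": [
    [0,0,0,0,-1],
    [0,0,0,0,-1],
    [0,0,0,0,-1],
    [0,0,0,0,-1],
    [0,0,0,0,-1],
    [0,0,0,0,-1],
    [0,0,0,0,-1],
    [0,0,0,0,-1],
    [0,0,0,0,-1]
  ],
  "newtons": 25
}}

```text
time: 20.0
ee_pos: [0.5958, -0.2194, 0.1181]
tcp_rot: [53.0, 89.4, 18.5]
wrist_force: [-3.5, -4.9, 2.3]
opening: 0.0112
```

```bash
python3 - <<'E'
from h import *
go(.5962,-.2187,.115,-7.6)
E
```

```text
t 20.0 q [-20.4  15.6   7.6  81.6   0.4  14.1] p [ 0.5958 -0.2194  0.1181] F [-3.5 -4.9  2.3] open 0.0112 jaw 55.51 tilt [0.0096 0.0032]
move [ 0.0031  0.0008 -0.0001] roll rad 1.1015 or 1.1015
```

Emit:
{"method": "apply_moves", "body": {
  "commands": [
    [0,0,0,0.12,-1],
    [0,0,0,0.24,-1],
    [0,0,0,0.36,-1],
    [0,0,0,0.48,-1],
    [0,0,0,0.6,-1],
    [0,0,0,0.72,-1],
    [0,0,0,0.84,-1],
    [0,0,0,0.95,-1],
    [0,0,0,1.05,-1],
    [0,0,0,1.1,-1],
    [0,0,0,1.1,-1],
    [0,0,0,1.1,-1]
  ]
}}

```text
time: 21.2
ee_pos: [0.5946, -0.2202, 0.1181]
tcp_rot: [111.0, 89.6, 13.5]
wrist_force: [-6.1, -3.8, 2.1]
opening: 0.0117
```

```bash
python3 - <<'E'
from h import *
go(.5962,-.2187,.115,-7.6)
E
```

```text
t 21.2 q [-20.4  15.6   7.6  81.7   0.2  77.1] p [ 0.5946 -0.2202  0.1181] F [-6.1 -3.8  2.1] open 0.0117 jaw -7.57 tilt [0.0073 0.0017]
move [ 0.0031  0.0014 -0.0017] roll rad 0.0005 or 0.0005
```

Emit:
{"method": "apply_moves", "body": {
  "commands": [
    [0,0,0,0,-1],
    [0,0,0,0,-0.5],
    [0,0,0,0,0],
    [0,0,0,0,0.3],
    [0,0,0,0,0.3],
    [-0.02,0,0,0,0.3],
    [-0.055,0,0,0,0.3],
    [-0.06,0,0,0,0.3],
    [-0.06,0,0,0,0.3]
  ]
}}

```text
time: 22.1
ee_pos: [0.5948, -0.2205, 0.1795]
tcp_rot: [102.7, 89.4, 5.2]
wrist_force: [0.9, 0.2, 0.2]
opening: 0.0558
```

```bash
python3 - <<'E'
from h import *
o,c=wrist('w10');slot(c,o)
fr=c["frame"];hsv=cv2.cvtColor(fr,cv2.COLOR_BGR2HSV)
y=(hsv[...,0]>18)&(hsv[...,0]<35)&(hsv[...,1]>150)&(hsv[...,2]>100)
n,l,s,ce=cv2.connectedComponentsWithStats(y.astype(np.uint8))
Q=[px2w(c,*ce[i],z=.0862,obs=o) for i in range(1,n) if s[i,4]>60];print([q.round(4) for q in Q])
if len(Q)==2:
    d=Q[1]-Q[0];print("marks angle",np.degrees(np.arctan2(d[1],d[0]))%180)
cv2.imwrite("pics/w10c.png",fr)
E
```

```text
t 22.1 q [-20.4  15.4  14.1  88.3   0.2  77.1] p [ 0.5948 -0.2205  0.1795] F [0.9 0.2 0.2] open 0.0558 jaw -7.57 tilt [0.0098 0.0009]
bar 1559 centre [ 0.5969 -0.2171] rect [ 596.7 -218.6] [43.7 11.9] angle world 82.63 joint deg cw 89.77 z 0.1212
line 568 centre [ 0.5966 -0.2187] rect [ 598.6 -219.5] [42.5  8.1] angle world 82.62 joint deg cw 89.78 z 0.1219
[array([ 0.6013, -0.1831,  0.0862]), array([ 0.5906, -0.2612,  0.0862])]
marks angle 82.2081364430309
```

View pics/w10c.png

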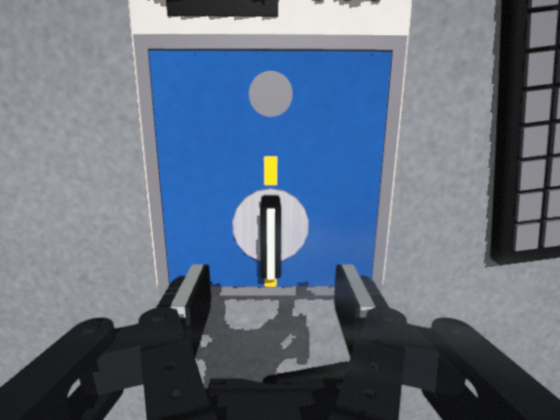

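The slot line is vertical in the image, from (270,205) to (270,275), and in line with the yellow marks. They measure 82.6° and 82.2°, so it is aligned. The grey dot is at (271,93). Next I shut the fingers and press there.

Emit:
{"method": "apply_moves", "body": {
  "commands": [
    [0,0.001,-0.02,0,-1],
    [0,0.001,-0.05,0,-1],
    [0,0.0017,-0.075,0,-1],
    [0,0.0017,-0.0838,0,-1],
    [0,0.0017,-0.0838,0,-1],
    [0.03,0.0017,-0.0838,0,-1],
    [0.05,0.0017,-0.0838,0,-1],
    [0.06,0.0017,-0.0838,0,-1],
    [0.065,0.0017,-0.0838,0,-1],
    [0.065,0.0017,-0.0838,0,-1]
  ]
}}

```text
time: 23.15
ee_pos: [0.6074, -0.1379, 0.113]
tcp_rot: [110.7, 89.6, 13.1]
wrist_force: [0.1, 0.6, -0.1]
opening: -0.0001
```

```bash
python3 - <<'E'
from h import *
go(.6075,-.1377,.105,-7.6)
E
```

```text
t 23.15 q [-12.9  14.    5.2  80.8   0.2  84.7] p [ 0.6074 -0.1379  0.113 ] F [ 0.1  0.6 -0.1] open -0.0001 jaw -7.6 tilt [0.0072 0.0017]
move [ 0.008   0.0001 -0.0002] roll rad -0.0 or -0.0
```

Emit:
{"method": "apply_moves", "body": {
  "commands": [
    [0.003,0,0,0,-1],
    [0.006,0,0,0,-1],
    [0.008,0,0,0,-1],
    [0.01,0,0,0,-1],
    [0.012,0,0,0,-1],
    [0.012,0,0,0,-1]
  ]
}}

```text
time: 23.75
ee_pos: [0.6076, -0.138, 0.1017]
tcp_rot: [106.6, 89.5, 9.0]
wrist_force: [-2.7, 0.1, 6.8]
opening: -0.0002
```

Emit:
{"method": "apply_moves", "body": {
  "commands": [
    [0.001,0,0,0,-1],
    [0.002,0,0,0,-1],
    [0.003,0,0,0,-1],
    [0.004,0,0,0,-1],
    [0.004,0,0,0,-1],
    [0.004,0,0,0,-1]
  ]
}}

```text
time: 24.35
ee_pos: [0.6077, -0.1379, 0.0993]
tcp_rot: [102.9, 89.5, 5.3]
wrist_force: [-4.7, 0.1, 10.6]
opening: -0.0001
```

Emit:
{"method": "apply_moves", "body": {
  "commands": [
    [0.001,0,0,0,-1],
    [0.002,0,0,0,-1],
    [0.003,0,0,0,-1],
    [0.004,0,0,0,-1],
    [0.004,0,0,0,-1],
    [0.004,0,0,0,-1]
  ]
}}

```text
time: 24.95
ee_pos: [0.6078, -0.138, 0.0986]
tcp_rot: [98.6, 89.3, 1.0]
wrist_force: [-9.6, 1.7, 21.7]
opening: 0.0002
```

```bash
python3 - <<'E'
from h import *
for i in range(4): st(); c=cams.camera("wrist")
o,c=wrist('w11')
hsv=cv2.cvtColor(c["frame"],cv2.COLOR_BGR2HSV)
P=cloud(c,o,(hsv[...,0]>95)&(hsv[...,0]<125)&(hsv[...,1]>150)); 
P=P[(abs(P[:,0]-.6)<.05)&(abs(P[:,1]+.16)<.05)];print("cover z",len(P),np.median(P[:,2]))
s=cams.camera("side");P=cloud(s,o,(lambda h:(h[...,0]>95)&(h[...,0]<125)&(h[...,1]>150))(cv2.cvtColor(s["frame"],cv2.COLOR_BGR2HSV)))
P=P[(abs(P[:,0]-.6)<.05)&(P[:,1]<-.12)&(P[:,1]>-.26)];print("side cover z",len(P),np.median(P[:,2]))
s0=dict(np.load("pics/side0.npz"));P=cloud(s0,o,(lambda h:(h[...,0]>95)&(h[...,0]<125)&(h[...,1]>150))(cv2.cvtColor(s0["frame"],cv2.COLOR_BGR2HSV)))
P=P[(abs(P[:,0]-.6)<.05)&(P[:,1]<-.12)&(P[:,1]>-.26)];print("side start z",len(P),np.median(P[:,2]))
a=cv2.resize(s["frame"][130:350,90:380],(790,600),interpolation=cv2.INTER_CUBIC);cv2.imwrite("pics/side1.png",a)
E
```

```text
t 24.95 q [-12.9  14.    3.6  78.9   0.2  84.7] p [ 0.6078 -0.138   0.0986] F [-9.6  1.7 21.7] open 0.0002 jaw -7.59 tilt [0.0117 0.0002]
t 25.0 q [-12.9  14.    3.6  78.9   0.2  84.7] p [ 0.6077 -0.1379  0.0986] F [-10.    0.5  22.2] open 0.0001 jaw -7.59 tilt [0.0117 0.0003]
t 25.05 q [-12.9  14.    3.6  78.9   0.2  84.7] p [ 0.6078 -0.138   0.0986] F [-9.   1.3 21.8] open -0.0001 jaw -7.59 tilt [0.0117 0.0002]
t 25.1 q [-12.9  14.    3.6  78.9   0.2  84.7] p [ 0.6078 -0.138   0.0986] F [-9.7  1.8 21.8] open 0.0002 jaw -7.59 tilt [0.0118 0.0002]
t 25.15 q [-12.9  14.    3.6  78.9   0.2  84.7] p [ 0.6078 -0.138   0.0986] F [-10.    2.2  22.7] open -0.0003 jaw -7.59 tilt [0.0117 0.0003]
cover z 15526 0.07928212252918153
side cover z 429 0.07964451633910695
side start z 666 0.08593114783484983
```

View pics/side1.png

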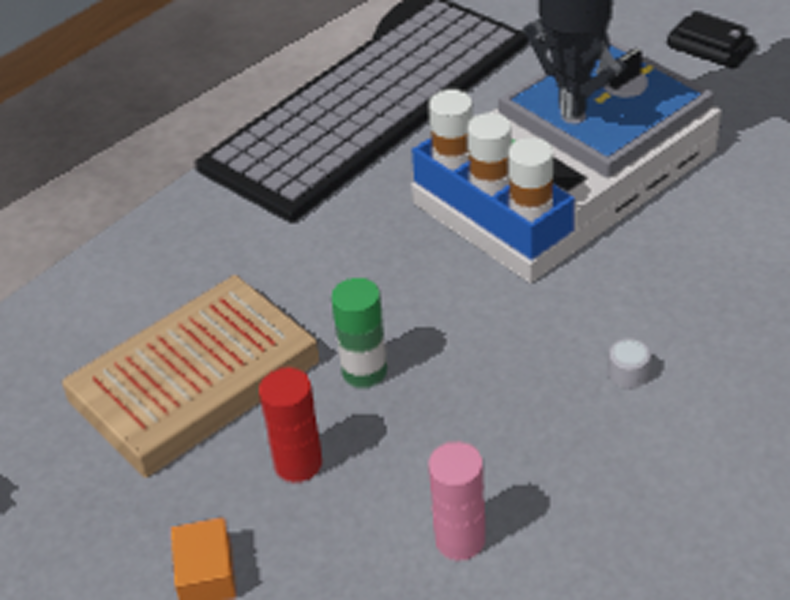

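The side view shows all three jars upright in the bay at about (451,130), (490,150) and (530,175). The other things on the bench have not moved. The cover reads 79.6 mm, down from 85.9 mm at the start, so it is flush. The push is steady at 22 N, so I hand it in.

```bash
python3 -c "
from h import *
print(bot.job_done()); st()"
```

```text
the job is handed in; nothing more can be done
None
the job is handed in; nothing more can be done
```

I completed all three steps in order and handed the job in at about 25 s, with the gripper still holding the cover down.

- **Jars:** the two amber white-lidded jars are in the bay, jar_b in the back cell and jar_a in the front cell. I let go of both. The last side view shows them upright beside the middle jar, and the other things in that view (red, pink and green jars, slide box, loupe, orange box, mouse) look unmoved. The oil bottle was outside that view, but the arm never went near it.
- **Fastener:** I turned it clockwise from about 27° to about 89.8°. Its slot line measured 82.6° in the world frame and the yellow marks 82.2°, so they agree within 0.5°.
- **Cover:** I pressed on the grey dot with about 22 N, steady over the last readings. The cover top read 79.6 mm from the side camera and 79.3 mm from the wrist camera, against 85.9 mm untouched and a frame top of 80 mm, so it is flush.

**Small deviations:** the tool ended tilted by about 0.7°, and the press carries about 10 N of sideways force. It showed no sign of slipping.

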